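# Shut the collection box and hold the clip open on its sign card

## Robot

A 6-joint arm with a two-finger parallel gripper is mounted at the origin on the work surface. World frame = base frame: x ahead of the robot, y to its left, z up, the work surface at z = 0. Lengths are in m, angles in rad, forces in N, time in s.
With the tool pointing down it reaches from about 0.35 to 0.925 m from the base axis. Payload 6.4 kg.
Tool frame: the origin (TCP) lies at the very end of the fingers, on their centre line; the grasp point (between the pads) lies 19 mm behind it (pinch_z is the distance from the TCP to the grasp point, in m); z points along the fingers, y is the line along which they close (so a half turn about z gives the same grasp; the last joint's range is limited). The gripper opens to 94 mm and grips with 3 to 60 N. Pads are 16 mm wide; open, the fingers measure 119 mm over their backs; the gripper's body (75 mm by 177 mm) begins 78 mm behind the grasp point.
Start: joints at [1.083, 0.245, 1.558, -0, 1.339, -0.174], TCP at [0.201, 0.618, 0.18] pointing down, gripper open.
Joint ranges: [-3.13, 3.13], [-1.02, 2.26], [0.13, 2.54], [-0.95, 4.09], [0.21, 2.88], [-2.74, 2.74]. Speed limits (rad/s): [2.57, 2.57, 3.14, 3.14, 3.14, 3.14].

## Interface

Orientations are given as a unit quaternion [w, x, y, z].
In Python, from rig import state, get_image, hand_in, find_in, cut_out, mark_of, pinch_z gives the robot as it stands. The module is installed in compiled form; this text tells all that it offers.
- The arm moves only by the tool jog_arm, never from a script. Its argument "targets" is a list that holds one entry, the list of rows, each a list of 5 numbers: the finger opening in cm, from 0 to 9.4, then the shift along the tool's x, y, z in cm, then the turn about the tool's z in degrees. In form: [[[jaw, tx, ty, tz, yaw], ...]]. A call has 1 to 5 rows; each row shifts and turns the commanded pose from where the row before left it, along the tool's axes as they then stand; what a row does not reach is not made up. A row lasts 1/12 s, in which the tool goes at most 41.7 mm and 7.16 degrees, less where a joint would pass 70% of its speed; a pose out of reach is approached as far as the arm can. A call with a gripper value outside its range is refused whole. The fingers move at their own pace and stop on an object; "grip_force" is the grip in N (left out, the last holds). Time passes only in rows, so rows that do not move let the fingers close. It gives the time, the measured TCP pose, the force, the opening and the grip force at its end, in the units of the state.
- state(): the state, without advancing time (a new reading comes with each control period).
- get_image(name): name is "side" or "top"; returns a dict with "color" (480x640x3 uint8, red, green, blue), "fx", "fy", "cx", "cy" (pixels), "dist" ([k1, k2, p1, p2, k3] as OpenCV has them; the pictures are not rectified), "xyz" and "orientation" of the camera in the world. Camera axes: x right, y up, looking along -z (the intrinsics and any distortion apply to the point x, -y, -z); pixel columns grow to the right and rows downward; lengths in m; the calibration is good to about 2 mm. A picture is of the moment at which its call begins. There is no depth.
- hand_in(): hands the job in; it is judged then, once.
Trained networks look in a picture, given as the dict that the camera call returned (one of the last four; its "shot" number tells which), for a name from the list of things; names that differ only in an ending like _2 or _b are one class to them, and where a whole thing is asked for, a point or a joint stands for the part that bears it (a point fixed in the world has none). Each returns a list of dicts, best first, with "p" (0 to 1); they miss things now and then, are a little off and sometimes report something else, mostly with a low value. They report only what shows in the picture. A call takes as long as a camera call. They do not tell look-alikes from the thing itself.
- find_in(thing, picture): "xyz" ([x, y, z] in m, in world coordinates, good to about 4 mm: the middle of the surface that is visible of it).
- cut_out(thing, picture): "mask" (480x640 bool, what is visible of it).
- mark_of(thing, picture): "xyz" ([x, y, z] in m, in world coordinates, good to about 4 mm: a listed point, or the origin of a listed thing).
The state is a dict: "t": time; "joint_pos": joint angles; "qd": joint speeds; "tau": joint torques, N m; "position": TCP position; "tool_rot": TCP orientation; "force": force on the tool from outside, world axes, zero at the start; "ft_torque": the same for the moment, N m; "grip_width": finger opening in m; "finger_force": force on a finger pad.
Only numpy, scipy, OpenCV 4.12 (cv2) and the standard library are available. Lean on these libraries where they do the work, as an engineer would, in place of code of your own. Each camera call takes 0.05 s, during which the arm holds its last target. There are 200 camera calls.

## Task

Get the collection box ready: press its lid down until the catch snaps and it is fully shut. Then take the bulldog clip off the rim of the stock tray by its handles and bring it to the middle of the top edge of the box's sign card, squeezed wide open, one jaw in front of the card and one behind, the edge well inside the jaws but nothing touching the card, and finish while still holding it gaping there so that I can slip the price list in. Do not knock the cup, the stapler or the tape about.

Things in the scene. Friction and masses are not known exactly. Their poses are not given: they have to be found in the camera images.
- collection_box: white plastic collection box, 150 mm deep (x), 180 mm wide (y), 80 mm high, fixed to the table, left or right of the tray; origin at the centre of its underside, z up, +x from its front (the lid's free edge and catch) to its back (lid hinge and, behind it, the upright sign card)
- lid (a joint): angle of the box's lid about its rear top edge, rad: 0 fully shut, 1.25 widest open. A stiff hinge lets it stay at any angle; about 1 N at the free edge moves it. At about 0.06 rad its tab meets a spring catch on the box's front; pressed from above near the free edge with about 12 N it snaps past and stays shut (below 0.02)
- lid_hinge (a point): point on the lid's hinge line, half-way across the box, 82.5 mm above the table; axes as the box
- lid_press (a point): point on the upper (outer) face of the lid, half-way across, 130 mm from the hinge line, 27 mm from the free edge; 84.5 mm above the table when shut; moves with the lid. The lid is a 4 mm plate, 184 mm wide, with a 44 mm wide tab hanging 22 mm below the middle of its free edge
- card_top (a point): middle of the top edge of the box's sign card, 165 mm above the table; axes as the box. The card is stiff board 3 mm thick (x), 116 mm wide (y), fixed upright behind the lid's hinge, its mid-plane 8 mm behind the hinge line; both faces are free for the upper 52 mm
- clip_grip (a point): point midway between the handles of the large steel bulldog clip, 26 mm above its pivot, 100 mm above the table at the start. While parked, x is across the tray wall (the way the handles are pinched), y along it, z up. Each handle is a flat round-ended plate 26 mm wide, 2 mm thick, from 6 to 43 mm above the pivot: parked they splay to 43 mm across the tops; at full gape they stand parallel, 24 mm across
- clip_jaw (a joint): opening of the clip, rad: 0 as parked on the 4 mm wall, -0.12 jaws together, 0.42 wide open at its stop, lips 18 mm apart. Pinching the handles 30 mm above the pivot takes 5 N to start and about 12 N to reach the stop; a grip of 20 to 30 N holds it firmly at the stop
- lip_a (a point): inner face of one jaw's lip (the -x half of the clip, that carries clip_grip), middle of its width
- lip_b (a point): inner face of the other jaw's lip, middle of its width
- clip: the clip, 77 mm tall, 45 mm wide, about 60 g; origin on its pivot, the axis of the 8 mm spring coil; axes as clip_grip. It sits handles up, jaws down, astride the tray's near wall, the coil resting on the rim (pivot 74 mm above the table). The lips are 34 mm and the coil's underside 4 mm below the pivot
- tray: blue plastic stock tray, 130 mm deep (x) by 180 mm wide (y) by 70 mm high, walls 4 mm, open above, fixed to the table; origin at the centre of its underside. The clip sits on its near (-x) wall
- tape_roll: roll of packing tape, 88 mm across, 24 mm high, lying in the tray; leave it; origin at the centre of its underside
- paper_cup: paper cup, 74 mm across, 85 mm high, standing beyond the box and tray; leave it; origin at the centre of its underside
- stapler: black stapler, 135 mm long (x), 36 mm wide, 54 mm high, to the left; leave it; origin at the centre of its underside
There are look-alikes about, which are no part of the job. There is more than one size of the clip; the one meant has the size given above.

How it is judged:
On the way, in this order (a step that is already met when the one before it is completed fails the run):
1. the box's lid is pressed past its catch, fully shut (value of joint lid below 0.02 rad), for 0.3 s.
2. the clip is in the fingers, lifted clear of the tray, with the lid still shut (value of joint lid below 0.02 rad and height (world z) of clip above 0.115 m and contact force between the fingers and clip above 1 N and contact force between clip and tray below 0.1 N), for 0.2 s.
At the end, for the whole second after the job is handed in: Lid latched (under 0.02 rad). Clip gripped (over 3 N), still, open more than 0.28 rad; a lip on either side of the card, 1 mm or more clear of it, both over 6 mm below its top edge and within 25 mm of its middle; neither clip nor robot touches box or card (under 0.3 N) (value of joint lid below 0.02 rad and value of joint clip_jaw above 0.28 rad and contact force between the fingers and clip above 3 N and contact force between each of clip, the arm, the fingers and collection_box below 0.3 N and linear speed of clip below 0.03 m/s and ((x of lip_a in the frame of card_top below -0.0025 m and x of lip_b in the frame of card_top above 0.0025 m) or (x of lip_a in the frame of card_top above 0.0025 m and x of lip_b in the frame of card_top below -0.0025 m)) and z of each of lip_a, lip_b in the frame of card_top below -0.006 m and y of lip_a in the frame of card_top between -0.025 and 0.025 m and y of lip_b in the frame of card_top between -0.025 and 0.025 m); the arm keeps its last pose, push and grip.
It fails at once if the cup is knocked (distance of paper_cup from where it was at the start of the episode above 0.03 m).
It fails at once if the stapler is knocked (distance of stapler from where it was at the start of the episode above 0.03 m).
It fails at once if the tape roll is disturbed (distance of tape_roll from where it was at the start of the episode above 0.03 m).
It also fails if it takes over 58 s, if anything falls off the work surface, if the arm or the gripper's body presses on something with over 40 N, if the wrist force passes 120 N, or if a joint passes its speed limit or range.

## Working session

There is one attempt and no reset: what is moved stays moved. The work goes in short steps, Python scripts to look and compute and a tool call to move; the robot and the scene stay as the last step left them, time stands still between calls to the robot, and variables do not carry over. Pictures are saved under pics/ and viewed, at most 10 in all, crops included, and the job is handed in when it is done.

Besides the shell and the picture viewer there is one more tool, called after "Request:" by a JSON object that holds its "api" and its "payload", one argument or row to a line. jog_arm: Moves the arm, as the interface text tells. Its arguments: {"type":"object","properties":{"targets":{"type":"array"},"grip_force":{"type":"number"}},"required":["targets"]}

```bash
mkdir -p pics
python3 - <<'E'
from rig import *
import cv2,numpy as np
print(state(),pinch_z)
for n in("side","top"):
    im=get_image(n); cv2.imwrite(f"pics/{n}1.png",im["color"][:,:,::-1])
    print(n,im["xyz"],im["orientation"],im["fx"],im["dist"])
    for t in("collection_box","lid_hinge","lid_press","card_top","clip_grip","clip","lip_a","lip_b","tray","tape_roll","paper_cup","stapler"):
        print(t,[(round(d["p"],2),np.round(d["xyz"],3).tolist()) for d in mark_of(t,im)[:4]])
E
```

```text
{'t': 0.0, 'joint_pos': array([ 1.08291253e+00,  2.45777854e-01,  1.55897779e+00, -1.31138314e-05,
        1.33871652e+00, -1.74122667e-01]), 'qd': array([ 0.00082439,  0.00028064, -0.00058237,  0.0004706 ,  0.00036332,
       -0.00029219]), 'tau': array([ 1.25400270e-04, -4.15821826e+01, -3.14609170e+01,  6.85885898e-02,
        3.30019312e-02, -1.57152567e-04]), 'position': array([0.20032258, 0.61768894, 0.17878806]), 'tool_rot': array([-2.99379014e-04,  1.56236280e-01,  9.87719263e-01, -8.90814214e-04]), 'force': array([-0.43258433, -0.50465899, -0.87200869]), 'ft_torque': array([ 0.04661555,  0.04821746, -0.01535266]), 'finger_force': 0.0, 'grip_width': 0.09393226459806918} 0.0188
side [ 0.52266582 -0.83462259  0.64334636] [ 0.85706866  0.51223534 -0.02396063 -0.04974095] 498.0011222886912 [-0.13664336  0.          0.          0.          0.        ]
collection_box [(0.95, [0.574, 0.163, 0.002])]
lid_hinge [(0.57, [0.643, 0.18, 0.086])]
lid_press [(0.83, [0.55, 0.16, 0.174])]
card_top [(0.82, [0.653, 0.178, 0.164])]
clip_grip [(0.78, [0.399, -0.157, 0.038]), (0.67, [0.46, -0.185,
[... 926 characters left out ...]
d_top [(0.74, [0.652, 0.174, 0.162])]
clip_grip [(0.67, [0.402, -0.229, 0.04]), (0.58, [0.403, -0.162, 0.046]), (0.49, [0.461, -0.19, 0.102])]
clip [(0.79, [0.461, -0.191, 0.076]), (0.67, [0.397, -0.162, 0.023]), (0.64, [0.402, -0.228, 0.021])]
lip_a [(0.77, [0.463, -0.187, 0.04]), (0.62, [0.399, -0.16, -0.0]), (0.58, [0.399, -0.225, 0.002]), (0.46, [0.405, -0.23, 0.001])]
lip_b [(0.77, [0.463, -0.187, 0.04]), (0.62, [0.399, -0.16, -0.0]), (0.58, [0.399, -0.225, 0.002]), (0.46, [0.405, -0.23, 0.001])]
tray [(0.82, [0.526, -0.16, 0.002])]
tape_roll [(0.62, [0.54, -0.156, 0.005])]
paper_cup [(0.74, [0.541, -0.156, 0.005]), (0.69, [0.784, -0.07, 0.003])]
stapler [(0.71, [0.589, 0.418, -0.003])]
```

View pics/side1.png

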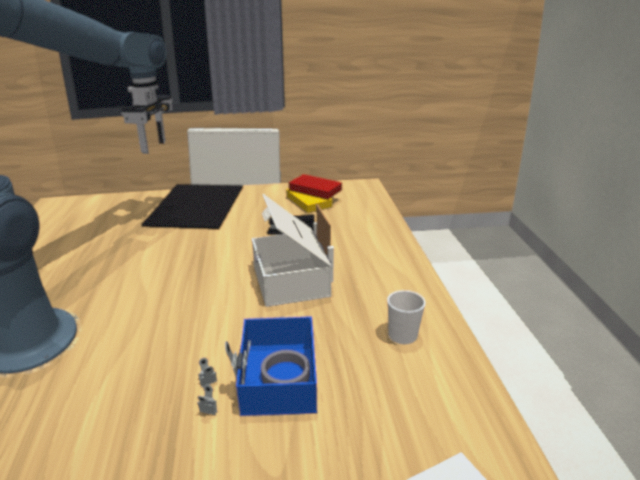

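View pics/top1.png

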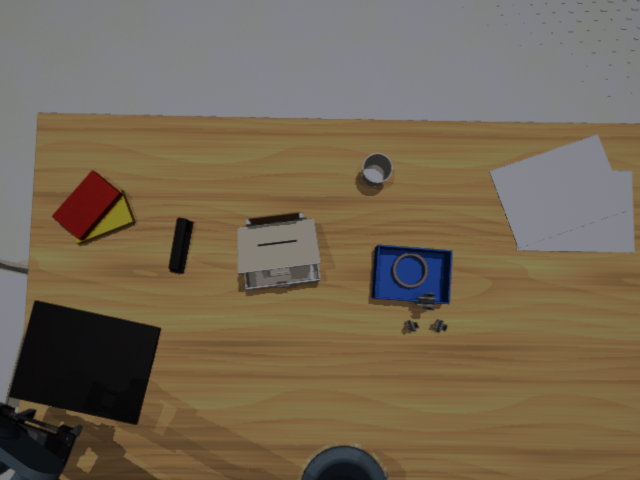

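Candidates for the clip: the large one on the tray rim (side 237,360; top 427,300) and two small ones on the table (side 207,370 and 207,402; top 410,326 and 440,326). By size and by the rim, I choose the first. Next I'll check it in a crop and measure the yaws.

```bash
cat > h.py <<'E'
from rig import *
import cv2,numpy as np
from scipy.spatial.transform import Rotation as R
def cam(im):
    q=im["orientation"]; Rm=R.from_quat([q[1],q[2],q[3],q[0]]).as_matrix()@np.diag([1,-1,-1])
    K=np.array([[im["fx"],0,im["cx"]],[0,im["fy"],im["cy"]],[0,0,1]]); return Rm,K,np.array(im["dist"]),np.array(im["xyz"])
def px2w(im,uv,z):
    Rm,K,d,c=cam(im); p=cv2.undistortPoints(np.array(uv,float).reshape(-1,1,2),K,d)[:,0]
    r=np.c_[p,np.ones(len(p))]@Rm.T; return c+r*((z-c[2])/r[:,2])[:,None]
def w2px(im,P):
    Rm,K,d,c=cam(im); return cv2.projectPoints((np.atleast_2d(P)-c)@Rm,np.zeros(3),np.zeros(3),K,d)[0][:,0]
def yaw():
    q=state()["tool_rot"]; return R.from_quat([q[1],q[2],q[3],q[0]]).as_matrix()
E
python3 - <<'E'
from h import *
im=get_image("top"); c=im["color"][:,:,::-1]
a=cv2.resize(c[200:300,225:330],None,fx=5,fy=5,interpolation=2)
b=cv2.resize(c[235:335,365:460],None,fx=5,fy=5,interpolation=2)[:, :275*2]
a=a[:500];cv2.imwrite("pics/c1.png",cv2.resize(np.hstack([a,b]),None,fx=.78,fy=.78))
s=get_image("side"); c=s["color"][:,:,::-1]
cv2.imwrite("pics/c2.png",cv2.resize(c[310:420,190:320],None,fx=5,fy=5,interpolation=2))
for t in("tray","lid","clip"):
    for d in cut_out(t,im)[:3]:
        m=d["mask"]; ys,xs=np.nonzero(m); print(t,round(d["p"],2),m.sum(),xs.mean(),ys.mean(),cv2.minAreaRect(np.c_[xs,ys].astype(np.float32)))
print(yaw().round(2))
print(px2w(im,[[374,303],[450,304],[452,250],[376,247]],.07).round(3))
print(px2w(im,[[248,222],[303,215]],.165).round(3))
E
```

```text
tray 0.96 3694 411.28749323226856 273.3532755820249 ((411.68853759765625, 273.9262390136719), (79.94306945800781, 54.9552001953125), 5.19442892074585)
lid 0.76 3832 276.79227557411275 246.75861169102296 ((276.40618896484375, 249.05130004882812), (52.94019317626953, 83.71937561035156), 83.1572265625)
clip 0.56 227 427.07929515418505 301.31277533039645 ((425.5, 301.5), (17.0, 17.0), 90.0)
clip 0.53 117 440.35042735042737 325.65811965811963 ((441.1986083984375, 326.1369934082031), (12.172279357910156, 12.055237770080566), 20.556041717529297)
clip 0.21 923 179.97291440953413 244.5406283856988 ((180.16522216796875, 245.00767517089844), (18.383764266967773, 54.96417999267578), 10.784297943115234)
[[-0.95  0.31 -0.  ]
 [ 0.31  0.95 -0.  ]
 [ 0.   -0.   -1.  ]]
[[ 0.456 -0.066  0.07 ]
 [ 0.457 -0.248  0.07 ]
 [ 0.587 -0.253  0.07 ]
 [ 0.591 -0.07   0.07 ]]
[[0.634 0.231 0.165]
 [0.652 0.108 0.165]]
```

View pics/c1.png

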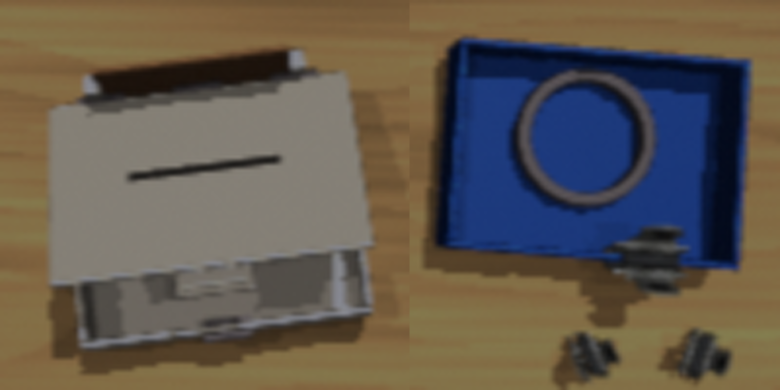

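View pics/c2.png

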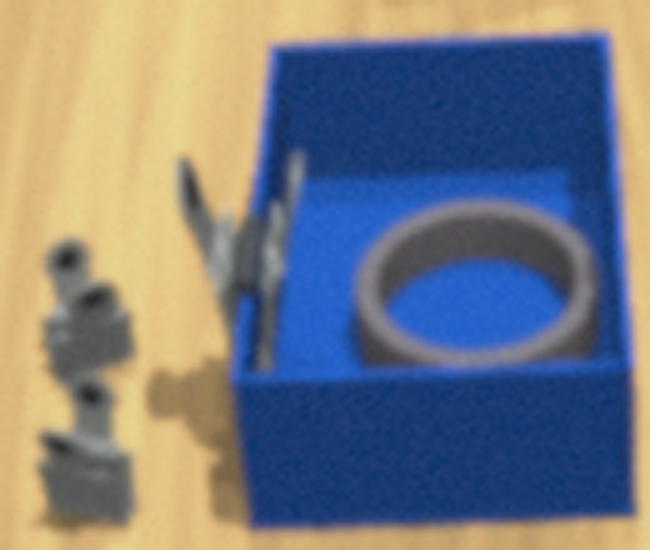

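The large clip is confirmed (c2: it straddles the near wall at about 240,260, twice the size of the two on the table). In c1 the box is turned slightly and its lid is about half open.

Run:
```python
from h import *
im=get_image("top")
f=lambda p,o:[(o[0]+p[0]/3.9,o[1]+p[1]/3.9)]
def seg(n,a,b,z,o):
    P=px2w(im,[(o[0]+a[0]/3.9,o[1]+a[1]/3.9),(o[0]+b[0]/3.9,o[1]+b[1]/3.9)],z); d=P[1]-P[0]
    print(n,P.round(3).tolist(),"yaw deg",np.degrees(np.arctan2(d[0],-d[1])).round(1), np.linalg.norm(d).round(3))
B=(225,200);T=(365-410/3.9,235)
seg("boxfront",(82,345),(370,312),.08,B)
seg("slot",(130,178),(280,158),.15,B)
seg("lidfree",(50,284),(372,246),.19,B)
seg("cardtop",(95,72),(290,50),.165,B)
seg("traynear",(440,245),(738,268),.07,T)
seg("trayfar",(460,40),(748,62),.07,T)
seg("trayleft",(440,245),(460,40),.07,T)
seg("coil",(612,250),(690,255),.075,T)
# lid mask centres
for n in("side","top"):
    g=get_image(n)
    for t in ("lid_press","lid_hinge","card_top","clip_grip","clip","tray"):
        print(n,t,[(round(d["p"],2),np.round(d["xyz"],3).tolist()) for d in mark_of(t,g)[:3]])
```

```text
boxfront [[0.485, 0.24, 0.08], [0.509, 0.065, 0.08]] yaw deg 7.5 0.177
slot [[0.582, 0.208, 0.15], [0.595, 0.121, 0.15]] yaw deg 8.7 0.088
lidfree [[0.518, 0.248, 0.19], [0.542, 0.067, 0.19]] yaw deg 7.8 0.182
cardtop [[0.642, 0.228, 0.165], [0.657, 0.116, 0.165]] yaw deg 7.6 0.113
traynear [[0.469, -0.062, 0.07], [0.458, -0.245, 0.07]] yaw deg -3.4 0.183
trayfar [[0.595, -0.074, 0.07], [0.585, -0.252, 0.07]] yaw deg -3.3 0.179
trayleft [[0.469, -0.062, 0.07], [0.595, -0.074, 0.07]] yaw deg 84.8 0.127
coil [[0.467, -0.167, 0.075], [0.465, -0.215, 0.075]] yaw deg -2.6 0.048
side lid_press [(0.78, [0.554, 0.159, 0.173])]
side lid_hinge [(0.64, [0.643, 0.177, 0.087]), (0.17, [0.551, 0.161, 0.173])]
side card_top [(0.77, [0.651, 0.176, 0.163])]
side clip_grip [(0.87, [0.398, -0.156, 0.038]), (0.83, [0.405, -0.231, 0.043]), (0.7, [0.461, -0.183, 0.097])]
side clip [(0.77, [0.463, -0.191, 0.072]), (0.62, [0.396, -0.161, 0.025]), (0.58, [0.402, -0.231, 0.02])]
side tray [(0.89, [0.527, -0.162, -0.0])]
top lid_press [(0.79, [0.552, 0.163, 0.171])]
top lid_hinge []
top card_top [(0.89, [0.648, 0.173, 0.163])]
top clip_grip [(0.64, [0.404, -0.161, 0.047]), (0.59, [0.405, -0.229, 0.043]), (0.48, [0.46, -0.189, 0.099])]
top clip [(0.75, [0.462, -0.19, 0.078]), (0.64, [0.539, -0.156, 0.005]), (0.48, [0.397, -0.163, 0.024])]
top tray [(0.7, [0.528, -0.158, 0.001])]
```

Request:
{"api": "jog_arm", "payload": {
  "targets": [
    [[0,0,0,-2,7.1],[0,0,0,-2,7.1],[0,0,0,-2,7.1],[0,0,0,-2,7.1],[0,0,0,0,7.1]]
  ],
  "grip_force": 20
}}

```text
t: 2.72
position: [0.2016, 0.6203, 0.2654]
tool_rot: [0.0, 0.453, 0.892, 0.004]
force: [-0.6, -0.2, 0.6]
grip_width: 0.0644
finger_force: 0.0
```

Request:
{"api": "jog_arm", "payload": {
  "targets": [
    [[0,0,0,0,7.1],[0,0,0,0,7.1],[0,0,0,0,7.1],[0,0,0,0,7.1],[0,0,0,0,0.4]]
  ]
}}

```text
t: 3.13
position: [0.2006, 0.6183, 0.2599]
tool_rot: [-0.0, 0.659, 0.752, -0.0]
force: [-0.4, 0.0, -0.0]
grip_width: 0.0311
finger_force: 0.0
```

Request:
{"api": "jog_arm", "payload": {
  "targets": [
    [[0,-3.56,2.11,0,0],[0,-3.56,2.11,0,0],[0,-3.56,2.11,0,0],[0,-3.56,2.11,0,0],[0,-3.56,2.11,0,0]]
  ]
}}

```text
t: 3.55
position: [0.3298, 0.4545, 0.26]
tool_rot: [0.0, 0.656, 0.754, 0.0]
force: [1.0, 0.2, 0.5]
grip_width: 0.0008
finger_force: 0.0
```

Request:
{"api": "jog_arm", "payload": {
  "targets": [
    [[0,-3.56,2.11,0,0],[0,-3.56,2.11,0,0],[0,-3.56,2.11,0,0],[0,-3.56,2.11,0,0],[0,0,0,0,0]]
  ]
}}

```text
t: 3.97
position: [0.4355, 0.3215, 0.26]
tool_rot: [0.001, 0.66, 0.752, -0.0]
force: [0.1, -0.5, -0.2]
grip_width: 0.0006
finger_force: 0.0
```

Request:
{"api": "jog_arm", "payload": {
  "targets": [
    [[0,-3.46,2.05,0,0],[0,-3.46,2.05,0,0],[0,-3.46,2.05,0,0],[0,-3.46,2.05,0,0],[0,-3.46,2.05,0,0]]
  ]
}}

```text
t: 4.38
position: [0.5574, 0.1677, 0.2601]
tool_rot: [0.0, 0.657, 0.754, 0.0]
force: [0.5, 0.3, 0.3]
grip_width: 0.0007
finger_force: 0.0
```

Request:
{"api": "jog_arm", "payload": {
  "targets": [
    [[0,0,0,2,0],[0,0,0,2,0],[0,0,0,1,0],[0,0,0,0,0]]
  ]
}}

```text
t: 4.72
position: [0.5547, 0.1689, 0.2068]
tool_rot: [-0.002, 0.657, 0.754, -0.002]
force: [-0.1, -0.1, -0.1]
grip_width: 0.0007
finger_force: 0.0
```

Run:
```python
from h import *
s=get_image("side"); c=s["color"][:,:,::-1]
print(state()["position"],state()["force"])
cv2.imwrite("pics/p1.png",cv2.resize(c[130:320,200:400],None,fx=3,fy=3,interpolation=2))
```

```text
[0.55560926 0.16917792 0.20867886] [ 0.41395049 -0.08739354 -0.46911673]
```

View pics/p1.png

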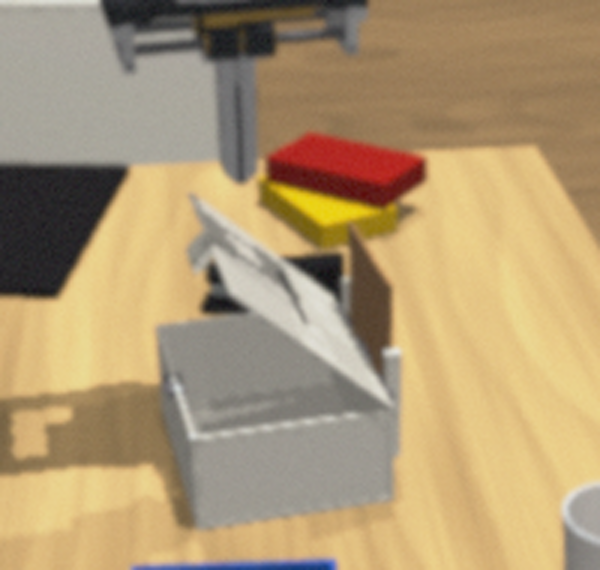

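The picture shows the closed fingertips (240,180) above the lid, behind its free edge (195,200). I'll sweep it down along the arc.

Request:
{"api": "jog_arm", "payload": {
  "targets": [
    [[0,-0.3,0,2,0],[0,-0.3,0,1.8,0],[0,0,-0.8,1.5,0],[0,0,-0.8,1.5,0],[0,0,-0.8,1.5,0]]
  ]
}}

```text
t: 5.18
position: [0.5345, 0.1603, 0.1283]
tool_rot: [0.001, 0.657, 0.754, 0.001]
force: [0.7, 0.1, 1.3]
grip_width: 0.0003
finger_force: 0.4
```

Request:
{"api": "jog_arm", "payload": {
  "targets": [
    [[0,0,-0.5,1.5,0],[0,0,-0.3,1.2,0],[0,0,-0.3,0.5,0],[0,0,0,0,0]]
  ]
}}

```text
t: 5.52
position: [0.5221, 0.1583, 0.0944]
tool_rot: [-0.0, 0.657, 0.753, -0.0]
force: [0.3, -0.2, 0.5]
grip_width: 0.0005
finger_force: 0.0
```

Request:
{"api": "jog_arm", "payload": {
  "targets": [
    [[0,0,0,0.4,0],[0,0,0,0.3,0],[0,0,0,0.3,0],[0,0,0,0.2,0],[0,0,0,0,0]]
  ]
}}

```text
t: 5.93
position: [0.5228, 0.1579, 0.0826]
tool_rot: [-0.0, 0.658, 0.753, -0.0]
force: [0.8, -0.6, 0.4]
grip_width: 0.0001
finger_force: 0.0
```

Request:
{"api": "jog_arm", "payload": {
  "targets": [
    [[0,0,0,0.2,0],[0,0,0,0.2,0],[0,0,0,0,0]]
  ]
}}

```text
t: 6.18
position: [0.5227, 0.1579, 0.0785]
tool_rot: [-0.0, 0.658, 0.753, -0.0]
force: [-0.2, 0.7, -0.3]
grip_width: 0.0001
finger_force: 0.0
```

Run:
```python
from h import *
s=get_image("side"); c=s["color"][:,:,::-1]
print(state()["position"],state()["force"])
for t in("lid_press","lid_hinge"): print([(d["p"],d["xyz"]) for d in mark_of(t,s)[:2]])
cv2.imwrite("pics/p2.png",cv2.resize(c[170:320,220:350],None,fx=4,fy=4,interpolation=2))
```

```text
[0.52269428 0.1579438  0.078611  ] [-0.00172079  0.44916938 -0.41469664]
[(0.75, [0.516, 0.1556, 0.1024])]
[(0.66, [0.6398, 0.1748, 0.0885]), (0.28, [0.4608, -0.1887, 0.0999])]
```

View pics/p2.png

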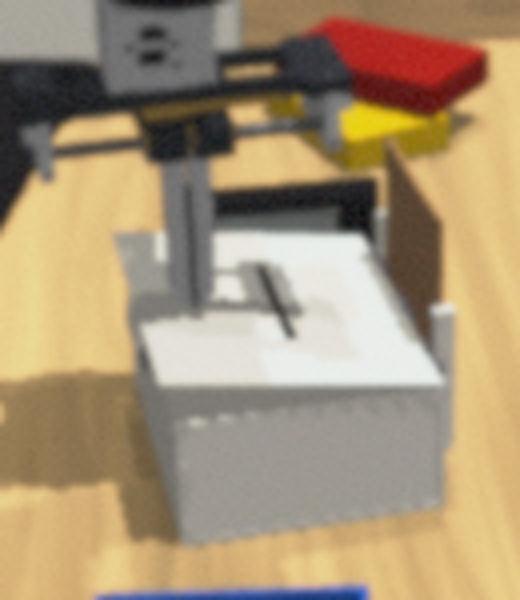

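Run:
```python
from h import *
s=get_image("side"); p=state()["position"].copy()
f=lambda P:((w2px(s,P)-[220,170])*4).round()[0]
for z in (.0785,.09,.1,.11): print(z,f([p[0],p[1],z]))
h=np.array([.644,.175,.0825]);x=np.array([.991,.134,0]);y=np.array([-.134,.991,0]);Z=np.array([0,0,1])
for th in(0,.06,.12,.2): print(th,[f(h-.157*(x*np.cos(th)-Z*np.sin(th))+k*.092*y) for k in(-1,1)])
print("rim",[f(h-Z*.0025-.15*x+k*.09*y) for k in(-1,1)],"hinge",[f(h+k*.092*y) for k in(-1,1)])
```

```text
0.0785 [194. 336.]
0.09 [193. 318.]
0.1 [192. 303.]
0.11 [191. 287.]
0 [array([157., 421.]), array([112., 264.])]
0.06 [array([157., 405.]), array([112., 250.])]
0.12 [array([157., 390.]), array([112., 236.])]
0.2 [array([159., 369.]), array([114., 217.])]
rim [array([170., 421.]), array([124., 267.])] hinge [array([444., 381.]), array([363., 233.])]
```

Run:
```python
from h import *
s=get_image("side")
f=lambda P:((w2px(s,P)-[200,130])*3).round()[0]
for z in (.195,.2087,.22,.23): print(z,f([.5556,.1692,z]))
t=get_image("top"); p=state()["position"]
print(p,state()["force"],state()["tau"].round(1),state()["joint_pos"].round(4))
for n,g in(("s",s),("t",t)):
    for k in("lid","lid_press"): print(n,k,[(d["p"],d["xyz"]) for d in mark_of("lid_press",g)[:1]],[(d["p"],d["xyz"]) for d in find_in("lid",g)[:1]])
c=t["color"][:,:,::-1];print(w2px(t,p))
cv2.imwrite("pics/p3.png",cv2.resize(np.hstack([c[190:310,215:345],s["color"][200:320,240:340,::-1]]),None,fx=3.4,fy=3.4,interpolation=2))
```

```text
0.195 [241. 223.]
0.2087 [241. 206.]
0.22 [240. 192.]
0.23 [239. 179.]
[0.52282781 0.15796569 0.07891747] [ 0.12903596 -0.32055907 -0.04194241] [ -0.  -33.3 -28.3   0.1   0.   -0. ] [ 0.0858  0.1199  1.8982 -0.      1.1234 -0.0489]
s lid [(0.89, [0.5169, 0.155, 0.1011])] [(0.76, [0.5698, 0.1437, 0.0985])]
s lid_press [(0.89, [0.5169, 0.155, 0.1011])] [(0.76, [0.5698, 0.1437, 0.0985])]
t lid [(0.27, [0.4614, -0.1897, 0.0996])] [(0.76, [0.6082, 0.123, 0.089])]
t lid_press [(0.27, [0.4614, -0.1897, 0.0996])] [(0.76, [0.6082, 0.123, 0.089])]
[[281.03251584 273.35540312]]
```

View pics/p3.png

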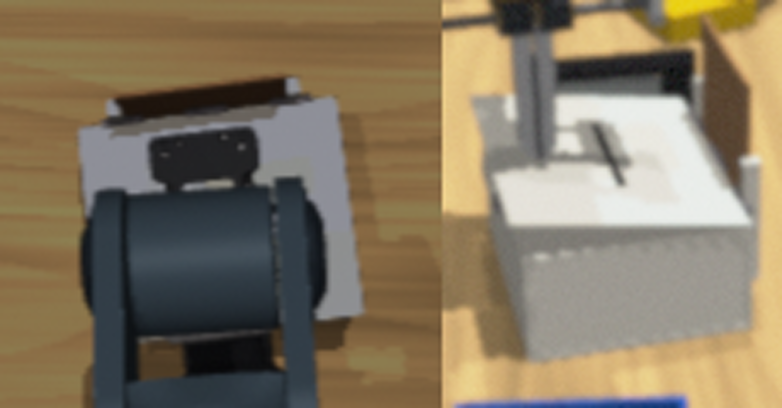

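The images put the real fingertips about 17 mm above the reported TCP, both here and in p1, so the lid is still at about 0.13 rad. I'll press further down and watch the force.

Request:
{"api": "jog_arm", "payload": {
  "targets": [
    [[0,0,0,0.4,0],[0,0,0,0.4,0],[0,0,0,0.2,0],[0,0,0,0,0]]
  ]
}}

```text
t: 7.22
position: [0.5223, 0.1579, 0.068]
tool_rot: [-0.0, 0.658, 0.753, -0.0]
force: [0.5, 0.2, -0.3]
grip_width: 0.0003
finger_force: 0.0
```

Request:
{"api": "jog_arm", "payload": {
  "targets": [
    [[0,0,0,0.2,0],[0,0,0,0.2,0],[0,0,0,0,0]]
  ]
}}

```text
t: 7.47
position: [0.5229, 0.158, 0.0656]
tool_rot: [-0.0, 0.658, 0.753, -0.0]
force: [-3.3, -0.6, 5.5]
grip_width: 0.0005
finger_force: 2.8
```

Request:
{"api": "jog_arm", "payload": {
  "targets": [
    [[0,0,0,0.2,0],[0,0,0,0.2,0],[0,0,0,0,0]]
  ]
}}

```text
t: 7.72
position: [0.5234, 0.1581, 0.0613]
tool_rot: [0.0, 0.658, 0.753, 0.001]
force: [1.0, -0.2, 2.1]
grip_width: 0.0003
finger_force: 1.1
```

Request:
{"api": "jog_arm", "payload": {
  "targets": [
    [[0,0,0,0.2,0],[0,0,0,0.1,0],[0,0,0,0,0]]
  ]
}}

```text
t: 7.97
position: [0.5234, 0.1581, 0.059]
tool_rot: [0.0, 0.658, 0.753, 0.0]
force: [-1.7, -1.2, 9.0]
grip_width: 0.0003
finger_force: 4.3
```

Request:
{"api": "jog_arm", "payload": {
  "targets": [
    [[0,0,0,0.1,0],[0,0,0,0.1,0],[0,0,0,0,0]]
  ]
}}

```text
t: 8.22
position: [0.5234, 0.158, 0.0588]
tool_rot: [0.0, 0.658, 0.753, -0.0]
force: [-7.4, -1.6, 20.3]
grip_width: 0.0001
finger_force: 10.0
```

Request:
{"api": "jog_arm", "payload": {
  "targets": [
    [[0,0,0,0.1,0],[0,0,0,0,0]]
  ]
}}

```text
t: 8.38
position: [0.5234, 0.1581, 0.0587]
tool_rot: [-0.0, 0.658, 0.753, -0.0]
force: [-11.4, -2.2, 24.9]
grip_width: 0.0
finger_force: 12.8
```

Request:
{"api": "jog_arm", "payload": {
  "targets": [
    [[0,0,0,-3,0],[0,0,0,-4,0],[0,0,0,-4,0],[0,0,0,-3,0],[0,-3.72,-1.2,0,0]]
  ]
}}

```text
t: 8.8
position: [0.5203, 0.1229, 0.2025]
tool_rot: [0.004, 0.656, 0.755, 0.005]
force: [0.4, -1.0, 0.5]
grip_width: 0.0006
finger_force: 0.0
```

Request:
{"api": "jog_arm", "payload": {
  "targets": [
    [[9.4,-3.72,-1.2,0,0],[9.4,-3.72,-1.2,0,0],[9.4,-3.72,-1.2,0,0],[9.4,-3.72,-1.2,0,0],[9.4,-3.72,-1.2,0,0]]
  ]
}}

```text
t: 9.22
position: [0.4805, -0.0744, 0.1944]
tool_rot: [-0.0, 0.658, 0.753, -0.0]
force: [0.1, 0.3, 0.4]
grip_width: 0.0304
finger_force: 0.0
```

Request:
{"api": "jog_arm", "payload": {
  "targets": [
    [[9.4,-3.72,-1.2,0,0],[9.4,-3.72,-1.2,0,0],[9.4,-3.72,-1.2,0,0],[9.4,0,0,0,5.5],[9.4,0,0,0,5.5]]
  ]
}}

```text
t: 9.63
position: [0.4598, -0.1903, 0.1941]
tool_rot: [-0.001, 0.73, 0.683, -0.0]
force: [0.2, 0.2, -0.3]
grip_width: 0.0635
finger_force: 0.0
```

Request:
{"api": "jog_arm", "payload": {
  "targets": [
    [[9.4,0,0,0,0],[9.4,0,0,0,0]]
  ]
}}

```text
t: 9.8
position: [0.4604, -0.1882, 0.1943]
tool_rot: [-0.0, 0.726, 0.687, -0.0]
force: [-0.2, 0.1, 0.5]
grip_width: 0.0769
finger_force: 0.0
```

Run:
```python
from h import *
s=get_image("side"); t=get_image("top");p=state()["position"]; Rm=yaw();print(p,Rm[:,1].round(3),state()["grip_width"])
for n,g in(("s",s),("t",t)):
    for k in("lid_press","clip_grip","clip"): print(n,k,[(round(d["p"],2),np.round(d["xyz"],4).tolist()) for d in mark_of(k,g)[:3]])
o=[170,190]
f=lambda P:((w2px(s,P)-o)*3.4).round().tolist()[0]
for dz in(0,.01,.02,.03): print(dz,[f(p+[0,0,dz]+k*Rm[:,1]*.047) for k in(-1,1)],[f(p+[0,0,dz]+k*Rm[:,1]*.0595) for k in(-1,1)])
h=np.array([.644,.175,.0825]);x=np.array([.991,.134,0]);y=np.array([-.134,.991,0]);Z=np.array([0,0,1])
for th in(0,.06): print(th,[f(h-.157*(x*np.cos(th)-Z*np.sin(th))+k*.092*y) for k in(-1,1)])
cv2.imwrite("pics/p4.png",cv2.resize(s["color"][190:360,170:350,::-1],None,fx=3.4,fy=3.4,interpolation=2))
```

```text
[ 0.46071066 -0.1878286   0.19454823] [ 0.999 -0.055 -0.   ] 0.08520788920417335
s lid_press [(0.84, [0.5159, 0.1582, 0.0802]), (0.24, [0.6528, 0.1759, 0.1614])]
s clip_grip [(0.88, [0.4043, -0.2278, 0.0449]), (0.87, [0.3961, -0.1563, 0.0383]), (0.61, [0.4619, -0.1897, 0.0984])]
s clip [(0.97, [0.4618, -0.1906, 0.0711]), (0.84, [0.3985, -0.1621, 0.026]), (0.83, [0.4008, -0.2297, 0.0195])]
t lid_press [(0.57, [0.5137, 0.1575, 0.0827])]
t clip_grip [(0.8, [0.4612, -0.1907, 0.0994]), (0.39, [0.4031, -0.1584, 0.0477])]
t clip [(0.63, [0.3957, -0.1616, 0.0229]), (0.52, [0.4609, -0.1908, 0.0771])]
0 [[108.0, 381.0], [312.0, 374.0]] [[81.0, 382.0], [339.0, 373.0]]
0.01 [[105.0, 363.0], [310.0, 356.0]] [[78.0, 364.0], [338.0, 355.0]]
0.02 [[102.0, 345.0], [309.0, 338.0]] [[75.0, 346.0], [336.0, 337.0]]
0.03 [[99.0, 327.0], [307.0, 320.0]] [[72.0, 328.0], [335.0, 319.0]]
0 [[304.0, 289.0], [265.0, 156.0]]
0.06 [[303.0, 276.0], [265.0, 144.0]]
```

View pics/p4.png

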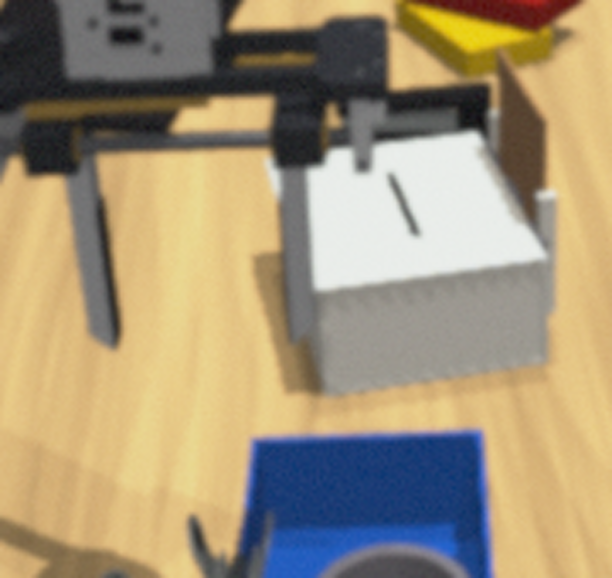

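Lid is shut: its corner at (313,285) matches angle 0. The fingertips (105,345 and 298,340) are about 20–25 mm above the reported TCP, so I'll allow for that. Now descending round the handles.

Request:
{"api": "jog_arm", "payload": {
  "targets": [
    [[9.4,-0.2,0.3,2.5,0],[9.4,0,0,2.5,0],[9.4,0,0,2.5,0],[9.4,0,0,2.5,0],[9.4,0,0,2,0]]
  ]
}}

```text
t: 10.62
position: [0.463, -0.1899, 0.073]
tool_rot: [-0.001, 0.727, 0.687, -0.0]
force: [0.3, -0.1, -0.6]
grip_width: 0.0943
finger_force: 0.0
```

Request:
{"api": "jog_arm", "payload": {
  "targets": [
    [[9.4,0,0,0,0]]
  ]
}}

```text
t: 10.7
position: [0.4607, -0.1883, 0.0706]
tool_rot: [-0.004, 0.727, 0.687, -0.001]
force: [0.4, 0.8, -0.2]
grip_width: 0.0937
finger_force: 0.0
```

Run:
```python
from h import *
s=get_image("side");p=state()["position"]; Rm=yaw();print(p,state()["force"],state()["grip_width"])
for k in("lid_press","clip_grip","clip"): print(k,[(round(d["p"],2),np.round(d["xyz"],4).tolist()) for d in mark_of(k,s)[:3]])
o=[170,270]
f=lambda P:((w2px(s,P)-o)*4).round().tolist()[0]
for dz in(0,.01,.02,.03): print(dz,[f(p+[0,0,dz]+k*Rm[:,1]*.047-Rm[:,0]*.008) for k in(-1,1)])
cv2.imwrite("pics/p5.png",cv2.resize(s["color"][270:415,170:340,::-1],None,fx=4,fy=4,interpolation=2))
```

```text
[ 0.46212283 -0.18926939  0.07293927] [-0.19994067  0.12016919  0.78791299] 0.09402446543179076
lid_press [(0.68, [0.5132, 0.1539, 0.0846]), (0.4, [0.5962, 0.4174, -0.0019])]
clip_grip [(0.96, [0.396, -0.1606, 0.041]), (0.78, [0.46, -0.1859, 0.0977]), (0.78, [0.4044, -0.2276, 0.044])]
clip [(0.65, [0.3964, -0.1604, 0.0272]), (0.62, [0.4624, -0.1887, 0.0723])]
0 [[163.0, 379.0], [388.0, 372.0]]
0.01 [[161.0, 361.0], [386.0, 354.0]]
0.02 [[158.0, 342.0], [385.0, 335.0]]
0.03 [[155.0, 324.0], [384.0, 317.0]]
```

View pics/p5.png

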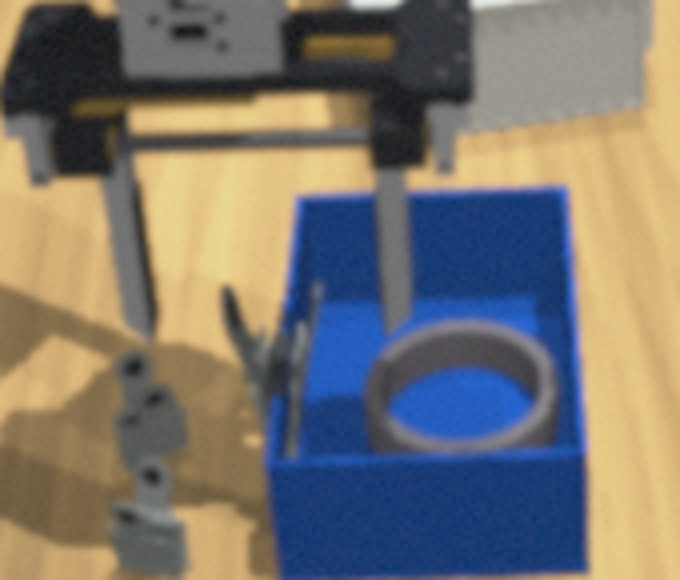

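Fingertips (155,335 and 390,330) straddle the handles (228,290 and 318,288) and are about 24 mm above the reported TCP. I'll go down 12 mm more and squeeze.

Request:
{"api": "jog_arm", "payload": {
  "targets": [
    [[9.4,0,0,0.6,0],[9.4,0,0,0.6,0],[1.5,0,0,0,0],[1.5,0,0,0,0],[1.5,0,0,0,0]]
  ],
  "grip_force": 26
}}

```text
t: 11.32
position: [0.4637, -0.1905, 0.063]
tool_rot: [0.0, 0.727, 0.687, 0.0]
force: [0.1, 0.4, 0.1]
grip_width: 0.0776
finger_force: 0.0
```

Request:
{"api": "jog_arm", "payload": {
  "targets": [
    [[1.5,0,0,0,0],[1.5,0,0,0,0],[1.5,0,0,0,0],[1.5,0,0,0,0],[1.5,0,0,0,0]]
  ]
}}

```text
t: 11.73
position: [0.4637, -0.1905, 0.0629]
tool_rot: [0.0, 0.727, 0.687, 0.0]
force: [0.2, -0.1, -0.2]
grip_width: 0.0439
finger_force: 0.0
```

Request:
{"api": "jog_arm", "payload": {
  "targets": [
    [[1.5,0,0,0,0],[1.5,0,0,0,0],[1.5,0,0,0,0],[1.5,0,0,0,0]]
  ]
}}

```text
t: 12.07
position: [0.4648, -0.1914, 0.0651]
tool_rot: [0.001, 0.727, 0.687, 0.0]
force: [-1.5, 0.9, 11.3]
grip_width: 0.0238
finger_force: 25.9
```

Full gape at 24 mm, gripped with 26 N. Lifting.

Request:
{"api": "jog_arm", "payload": {
  "targets": [
    [[1.5,0,0,-1,0],[1.5,0,0,-1.5,0],[1.5,0,0,-2.5,0],[1.5,0,0,-2.5,0],[1.5,0,0,-2.5,0]]
  ]
}}

```text
t: 12.48
position: [0.4632, -0.1901, 0.1638]
tool_rot: [-0.0, 0.727, 0.687, -0.0]
force: [-0.2, 0.1, -0.2]
grip_width: 0.0235
finger_force: 25.9
```

Request:
{"api": "jog_arm", "payload": {
  "targets": [
    [[1.5,0,0,-2.5,0],[1.5,0,0,-2.5,0],[1.5,0,0,-1,0],[1.5,0,0,0,0]]
  ]
}}

```text
t: 12.82
position: [0.465, -0.1914, 0.2258]
tool_rot: [0.003, 0.727, 0.687, 0.001]
force: [0.1, -0.9, -0.6]
grip_width: 0.0238
finger_force: 25.9
```

Run:
```python
from h import *
p=state()["position"]; print(p,yaw()[:,1].round(3),state()["force"],state()["grip_width"],state()["finger_force"])
for n in("side","top"):
    s=get_image(n)
    for k in("lid_press","clip_grip","clip","lip_a","card_top","lid_hinge"): print(n,k,[(round(d["p"],2),np.round(d["xyz"],4).tolist()) for d in mark_of(k,s)[:4]])
```

```text
[ 0.46496544 -0.19136304  0.22581185] [ 0.998 -0.057  0.005] [ 0.05903532 -0.87751203 -0.59197117] 0.023754112880212373 25.86533099412918
side lid_press [(0.77, [0.5147, 0.153, 0.082])]
side clip_grip [(0.81, [0.3977, -0.1585, 0.0403]), (0.56, [0.4038, -0.2301, 0.0456]), (0.55, [0.4693, -0.1869, 0.2585])]
side clip [(0.89, [0.3969, -0.1609, 0.023]), (0.74, [0.4003, -0.2328, 0.0222]), (0.66, [0.4624, -0.1887, 0.2317])]
side lip_a [(0.82, [0.4022, -0.228, 0.005]), (0.76, [0.4002, -0.2361, 0.0046]), (0.66, [0.4756, -0.1916, 0.2076]), (0.65, [0.3955, -0.1598, 0.0013])]
side card_top []
side lid_hinge [(0.85, [0.6455, 0.1766, 0.086]), (0.32, [0.4716, -0.1874, 0.2041])]
top lid_press [(0.79, [0.5151, 0.1582, 0.0833])]
top clip_grip [(0.66, [0.513, 0.1546, 0.0811]), (0.64, [0.404, -0.1619, 0.0448]), (0.55, [0.4678, -0.1896, 0.2524])]
top clip [(0.54, [0.3968, -0.1619, 0.0253]), (0.53, [0.4633, -0.189, 0.2355])]
top lip_a [(0.69, [0.3968, -0.1622, 0.001]), (0.53, [0.3932, -0.1579, 0.0018]), (0.49, [0.4538, -0.1867, 0.1966]), (0.41, [0.4705, -0.1901, 0.1961])]
top card_top [(0.82, [0.6481, 0.1758, 0.1624])]
top lid_hinge [(0.9, [0.6438, 0.1745, 0.0796])]
```

Request:
{"api": "jog_arm", "payload": {
  "targets": [
    [[1.5,0,0,0,-5.5],[1.5,0,0,0,-5.5],[1.5,2.81,1.95,0,0],[1.5,2.81,1.95,0,0],[1.5,2.81,1.95,0,0]]
  ]
}}

```text
t: 13.93
position: [0.5107, -0.0983, 0.223]
tool_rot: [0.0, 0.659, 0.753, 0.0]
force: [0.9, 0.1, -0.3]
grip_width: 0.024
finger_force: 25.9
```

Request:
{"api": "jog_arm", "payload": {
  "targets": [
    [[1.5,2.81,1.95,0,0],[1.5,2.81,1.95,0,0],[1.5,2.81,1.95,0,0],[1.5,2.81,1.95,0,0],[1.5,2.81,1.95,0,0]]
  ]
}}

```text
t: 14.35
position: [0.5886, 0.055, 0.2229]
tool_rot: [0.0, 0.658, 0.753, 0.0]
force: [-0.4, -0.5, 0.0]
grip_width: 0.0238
finger_force: 25.9
```

Request:
{"api": "jog_arm", "payload": {
  "targets": [
    [[1.5,2.81,1.95,0,0],[1.5,2.81,1.95,0,0],[1.5,2.81,1.95,0,0],[1.5,2.81,1.95,0,0],[1.5,0,0,0,0]]
  ]
}}

```text
t: 14.77
position: [0.6513, 0.1799, 0.2221]
tool_rot: [-0.001, 0.656, 0.755, 0.001]
force: [0.6, -0.4, 0.3]
grip_width: 0.0234
finger_force: 25.9
```

Request:
{"api": "jog_arm", "payload": {
  "targets": [
    [[1.5,0,0,0,0],[1.5,0,0,0,0]]
  ]
}}

```text
t: 14.93
position: [0.65, 0.1749, 0.2225]
tool_rot: [-0.0, 0.658, 0.753, -0.0]
force: [0.3, 0.2, -1.1]
grip_width: 0.0236
finger_force: 25.9
```

Run:
```python
from h import *
p=state()["position"]; print(p,yaw()[:,1].round(3),state()["force"],state()["grip_width"],state()["finger_force"])
for n in("side","top"):
    s=get_image(n)
    for k in("lid_press","clip_grip","clip","lip_a","card_top","lid_hinge"): print(n,k,[(round(d["p"],2),np.round(d["xyz"],4).tolist()) for d in mark_of(k,s)[:5] if d["xyz"][2]>.06])
    if n=="side":
        g=s["color"][160:290,270:390,::-1]; cv2.imwrite("pics/p6.png",cv2.resize(g,None,fx=4.6,fy=4.6,interpolation=2))
        x=np.array([.991,.134,0]);y=np.array([-.134,.991,0]);C=np.array([.6505,.1755,.165])
        print("card",[((w2px(s,C+k*.058*y)[0]-[270,160])*4.6).round().tolist() for k in(-1,0,1)])
        print("x+10mm shift",((w2px(s,C+.01*x)-w2px(s,C))*4.6).round(1))
```

```text
[0.64998348 0.17486049 0.22249466] [ 0.991  0.134 -0.001] [ 0.29832752  0.24417146 -1.11608317] 0.023599704655999063 25.912604928016663
side lid_press [(0.7, [0.5166, 0.1528, 0.0835])]
side clip_grip [(0.58, [0.6537, 0.1813, 0.2562])]
side clip [(0.82, [0.6494, 0.1767, 0.2316])]
side lip_a [(0.65, [0.6342, 0.178, 0.1988]), (0.56, [0.657, 0.1794, 0.1988])]
side card_top [(0.77, [0.652, 0.175, 0.1628])]
side lid_hinge [(0.92, [0.6402, 0.1755, 0.0865]), (0.31, [0.6557, 0.1794, 0.2038])]
card [[275.0, 296.0], [243.0, 245.0], [214.0, 198.0]]
x+10mm shift [[19.7 -2.3]]
top lid_press [(0.28, [0.645, 0.1725, 0.0829])]
top clip_grip []
top clip []
top lip_a []
top card_top []
top lid_hinge [(0.62, [0.6419, 0.174, 0.0802])]
```

View pics/p6.png

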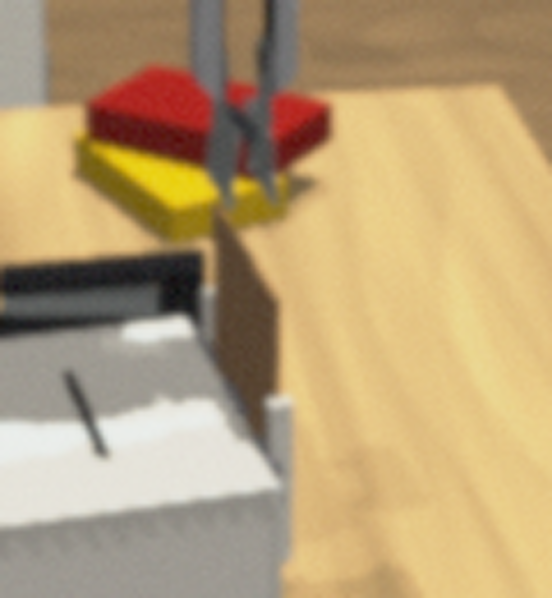

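The picture shows the gaping lips (228,200 and 270,200) above the card's top edge (218,215 to 278,300). I'll check the x alignment numerically.

Run:
```python
from h import *
s=get_image("side")
x=np.array([.991,.134,0]);y=np.array([-.134,.991,0]);C=np.array([.650,.175,0]);Z=np.array([0,0,1])
f=lambda P:((w2px(s,P)[0]-[270,160])*4.6).round().tolist()
for zz in(.194,.199): print(zz,"lips near corners",[f(C+zz*Z-.0225*y+k*.009*x) for k in(-1,1)])
for dx in(0,.002): print("card corners",dx,[f(C+.165*Z+dx*x+k*.058*y+j*.0015*x) for k in(-1,1) for j in(-1,1)])
r=s["color"][int(160+255/4.6),300:350].astype(int); print(r.sum(1).tolist())
for row in (218,222): 
    print(row,s["color"][row,312:338].astype(int).tolist())
```

```text
0.194 lips near corners [[236.0, 212.0], [273.0, 207.0]]
0.199 lips near corners [[236.0, 202.0], [273.0, 198.0]]
card corners 0 [[271.0, 296.0], [277.0, 296.0], [210.0, 199.0], [216.0, 198.0]]
card corners 0.002 [[275.0, 296.0], [281.0, 295.0], [214.0, 199.0], [220.0, 198.0]]
[328, 286, 264, 243, 224, 217, 213, 205, 182, 182, 173, 173, 181, 242, 360, 440, 390, 271, 212, 191, 196, 204, 225, 279, 389, 490, 542, 544, 538, 529, 521, 519, 528, 541, 549, 548, 554, 554, 555, 567, 564, 559, 559, 559, 550, 549, 541, 549, 566, 567]
218 [[36, 35, 33], [70, 59, 46], [136, 112, 79], [178, 143, 98], [161, 129, 89], [116, 93, 64], [92, 72, 53], [87, 69, 47], [86, 69, 48], [88, 69, 50], [87, 68, 48], [93, 71, 52], [110, 86, 59], [148, 118, 82], [190, 152, 105], [215, 177, 118], [223, 188, 128], [223, 190, 128], [220, 186, 125], [218, 182, 121], [218, 183, 123], [222, 187, 128], [224, 189, 127], [224, 191, 129], [225, 191, 127], [228, 196, 132]]
222 [[42, 41, 41], [85, 82, 75], [143, 133, 117], [179, 164, 140], [153, 136, 111], [114, 98, 78], [93, 73, 57], [87, 67, 48], [85, 66, 48], [89, 69, 50], [87, 67, 48], [87, 66, 50], [88, 70, 51], [89, 67, 50], [98, 78, 56], [127, 98, 69], [168, 135, 90], [205, 164, 111], [217, 178, 119], [222, 187, 127], [221, 185, 125], [219, 182, 123], [220, 186, 126], [222, 188, 127], [222, 186, 125], [226, 196, 130]]
```

Card and lips share the same 2.7 mm image shift, so they line up with each other. Lowering.

Request:
{"api": "jog_arm", "payload": {
  "targets": [
    [[1.5,0,0,1,0],[1.5,0,0,1,0],[1.5,0,0,0.7,0],[1.5,0,0,0.5,0],[1.5,0,0,0,0]]
  ]
}}

```text
t: 16.1
position: [0.649, 0.175, 0.1883]
tool_rot: [-0.001, 0.658, 0.753, -0.001]
force: [-0.2, -0.3, -0.5]
grip_width: 0.024
finger_force: 25.9
```

Request:
{"api": "jog_arm", "payload": {
  "targets": [
    [[1.5,0,0,0.5,0],[1.5,0,0,0.5,0],[1.5,0,0,0.4,0],[1.5,0,0,0,0],[1.5,0,0,0,0]]
  ]
}}

```text
t: 16.52
position: [0.6501, 0.1751, 0.1765]
tool_rot: [-0.0, 0.658, 0.753, -0.0]
force: [0.1, -0.1, -0.0]
grip_width: 0.0238
finger_force: 25.9
```

Run:
```python
from h import *
q=state(); print(q["position"],yaw()[:,1].round(3),q["force"],q["ft_torque"],q["grip_width"],q["finger_force"],q["t"])
for i in range(2):
    s=get_image("side")
    for k in("lid_press","clip_grip","clip","lip_a","card_top"): print(k,[(round(d["p"],2),np.round(d["xyz"],4).tolist()) for d in mark_of(k,s)[:5] if d["xyz"][2]>.06])
for row in (198,200,202,204,206,208,212,216): print(row,s["color"][row,312:340].astype(int).sum(1).tolist())
```

```text
[0.65006078 0.17509926 0.1765327 ] [ 0.991  0.134 -0.001] [ 0.13110033 -0.05454942 -0.0248457 ] [-0.08302463  0.03559989  0.03707626] 0.023769502467832472 25.91282218694687 16.5167
lid_press [(0.67, [0.513, 0.1545, 0.0831]), (0.39, [0.6486, 0.1765, 0.1822])]
clip_grip [(0.62, [0.6572, 0.1798, 0.2085])]
clip [(0.77, [0.6517, 0.1782, 0.1841])]
lip_a [(0.82, [0.638, 0.1788, 0.1531]), (0.7, [0.6576, 0.1809, 0.152])]
card_top [(0.77, [0.6514, 0.1784, 0.1618])]
lid_press [(0.71, [0.5144, 0.1551, 0.0835])]
clip_grip [(0.75, [0.653, 0.1784, 0.2127])]
clip [(0.56, [0.6468, 0.1733, 0.1842]), (0.48, [0.6535, 0.1745, 0.1626])]
lip_a [(0.87, [0.6388, 0.18, 0.1529])]
card_top [(0.82, [0.6498, 0.1763, 0.1647])]
198 [457, 472, 441, 402, 363, 327, 296, 308, 325, 307, 276, 251, 214, 220, 227, 243, 245, 275, 325, 342, 324, 335, 367, 391, 418, 429, 489, 526]
200 [475, 466, 470, 475, 401, 333, 314, 352, 408, 415, 408, 360, 325, 287, 262, 245, 259, 298, 316, 317, 296, 277, 281, 282, 315, 368, 419, 467]
202 [455, 454, 457, 451, 374, 283, 261, 237, 234, 249, 272, 280, 273, 272, 257, 252, 281, 296, 295, 302, 292, 302, 349, 409, 445, 486, 506, 515]
204 [378, 367, 361, 333, 293, 262, 244, 226, 198, 176, 170, 191, 217, 246, 250, 252, 270, 291, 301, 315, 363, 411, 466, 501, 512, 532, 548, 562]
206 [285, 282, 282, 292, 273, 242, 246, 245, 232, 203, 167, 156, 171, 202, 227, 255, 294, 302, 312, 340, 407, 470, 519, 543, 557, 564, 574, 565]
208 [280, 296, 291, 297, 269, 237, 244, 241, 253, 254, 229, 213, 186, 178, 201, 254, 308, 381, 422, 467, 501, 537, 546, 556, 564, 569, 567, 574]
212 [400, 437, 429, 356, 284, 246, 238, 246, 261, 309, 377, 419, 376, 299, 244, 252, 306, 406, 491, 519, 528, 541, 547, 551, 557, 561, 562, 566]
216 [127, 165, 250, 329, 324, 267, 237, 248, 251, 234, 220, 227, 244, 264, 247, 251, 290, 400, 487, 519, 532, 537, 544, 544, 550, 559, 554, 567]
```

Request:
{"api": "jog_arm", "payload": {
  "targets": [
    [[1.5,0,0.1,0.2,0],[1.5,0,0,0,0],[1.5,0,0,0,0],[1.5,0,0,0,0]]
  ]
}}

```text
t: 17.45
position: [0.6512, 0.1752, 0.1748]
tool_rot: [-0.0, 0.658, 0.753, -0.0]
force: [-0.1, -0.4, -0.7]
grip_width: 0.0233
finger_force: 25.9
```

Run:
```python
from h import *
q=state(); print(q["position"],q["force"],q["grip_width"],q["qd"].round(3))
print(hand_in())
```

```text
[0.65116145 0.17524717 0.1747523 ] [-0.07583864 -0.44655335 -0.72773445] 0.02328339877576467 [ 0.001 -0.001  0.001 -0.001 -0.002 -0.003]
the job is handed in; nothing more can be done
None
```

I shut the lid past its catch and handed the job in at about 17.5 s with the arm holding the clip wide open astride the middle of the card's top edge, lips about 14 mm below it and no contact force seen; `hand_in()` gave no verdict.

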